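# Third hand for pinning a box latch

### The arm

A 7-joint arm with a two-finger parallel gripper is mounted at the origin on the work surface. World frame = base frame: x ahead of the robot, y to its left, z up, the work surface at z = 0. Lengths are in m, angles in rad, forces in N, time in s.
With the tool pointing down it reaches from about 0.35 to 0.9 m from the base axis. Payload 19.9 kg.
Tool frame: the origin (TCP) lies between the finger pads, 19 mm behind the fingertips; this is the grasp point; z points along the fingers, y is the line along which they close (so a half turn about z gives the same grasp; the last joint's range is limited). The gripper opens to 94 mm and grips with 3 to 60 N. Pads are 16 mm wide; open, the fingers measure 119 mm over their backs; the gripper's body (75 mm by 177 mm) begins 78 mm behind the grasp point.
Start: joints at [1.073, 0.417, -0.01, 1.614, 0.005, 1.111, -0.053], TCP at [0.276, -0.561, 0.224] pointing down, gripper open.
Joint ranges: [-2.81, 2.81], [-0.39, 2.02], [-1.27, 1.25], [0.06, 2.57], [-1.19, 4.33], [0.19, 2], [-2.82, 2.82]. Speed limits (rad/s): [1.89, 1.89, 2.39, 2.39, 3.01, 3.01, 3.01].

### API

Orientations are given as a unit quaternion [w, x, y, z].
In Python, from bench import readout, eyes, bot gives the robot as it stands. The module is installed in compiled form; this text tells all that it offers.
- The arm moves only by the tool arm_command, never from a script. Its argument "plan" is a list of rows, each a list of 7 numbers: the turn, a rotation vector about the world's x, y, z in units of 5 degrees (1.0 is 5 degrees), then the shift along the world's x, y, z in units of 30 mm (1.0 is 30 mm), then the closure, from 0 (fully open) to 1 (shut). In form: [[rx, ry, rz, x, y, z, hand], ...]. A call has 1 to 12 rows; each row is the pose to reach, as a shift and turn from the pose commanded when the call began; what a row does not reach only later rows make up. A row lasts 1/12 s, in which the tool goes at most 41.7 mm and 7.16 degrees, less where a joint would pass 70% of its speed; a pose out of reach is approached as far as the arm can. A call with a gripper value outside its range is refused whole. The fingers move at their own pace and stop on an object; "newtons" is the grip in N (left out, the last holds). Time passes only in rows, so rows that repeat a pose let the fingers close. It gives the time, the measured TCP pose, the force, the opening and the grip force at its end, in the units of the state.
- readout.observe(): the state, without advancing time (a new reading comes with each control period).
- eyes.grab_frame(name): name is "scene" or "top" or "wrist"; returns the picture (400x640x3 uint8, red, green, blue); there is no depth.
- eyes.get_calibration(name): a dict with "fx", "fy", "cx", "cy" (pixels), "extrinsics" (4x4, takes a point from camera to world coordinates); the wrist camera has in their place "mount" (4x4, takes a point from camera to tool coordinates, whose origin is the TCP and whose axes are the flange's). Camera axes: x right, y down, z forward; pixel columns grow to the right and rows downward; lengths in m; the calibration is good to about 2 mm. A picture is of the moment at which its call begins: read the wrist's pose just before it. get_calibration takes no time and is no camera call.
- bot.hand_in(): hands the job in; it is judged then, once.
The state is a dict: "time_s": time; "joint_pos": joint angles; "joint_vel": joint speeds; "effort": joint torques, N m; "eef_pos": TCP position; "tool_rot": TCP orientation; "contact_force": force on the tool from outside, world axes, zero at the start; "ft_torque": the same for the moment, N m; "width": finger opening in m; "grasp_force": force on a finger pad.
Only numpy, scipy, OpenCV 4.12 (cv2) and the standard library are available. Lean on these libraries where they do the work, as an engineer would, in place of code of your own. Each camera call takes 0.05 s, during which the arm holds its last target. There are 200 camera calls.

### The job

The cedar pencil box is about to have its brass latch pinned, but its bottom is only dry-fitted, so do not lift or tip it: slide it flat along the bench from its pencilled waiting place to between the two white bone lines in front of the fence, latch side still facing you. Then gently press its back flush against the fence, pushing on its front near one end, well to one side of the latch so the carver can work there, with a steady force on the fence of about 10 N, give or take 5, and finish while still pressing. Never touch the latch, never ram the box into the fence, and leave everything else on the bench as it is.

Things in the scene. Friction and masses are not known exactly. Their poses are not given: they have to be found in the camera images.
- box: Reddish cedar pencil box, lid closed, loose, 0.3 to 0.55 kg: 58 mm deep (x), 200 mm long (y), 44 mm high, flat faces. Origin: centre of its underside; x points from the latch face (front, x = -29 mm) to the back (x = +29 mm); the back goes to the fence. It slides with 1 to 2 N on the waxed bench, more if pressed down: the fence feels that much less than the tool pushes.
- latch: Brass latch hinged to the box lid, hanging at the middle of the front face, 22 mm wide (along the box), 31 mm high, standing out 7 mm with its little knob; a brass leaf on the lid above shows where it is. Origin on its hinge line, 42 mm above the bench. Not to be touched.
- fence: Fence: pale straight wooden batten fixed to the bench, rigid, 500 mm long (its y), 30 mm thick (its x), 40 mm high. Origin at the centre of its underside; x points away from the robot side, so its working face is at x = -15 mm and the box origin is at x = -44 mm when seated flush. It cannot move.
- work_place: Work place: two white bone lines flush in the bench, square to the fence, 5 mm wide, 220 mm clear between them, 110 mm long, running from the fence towards the robot; the box seats between them, 10 mm to spare at each end. Origin: where the box origin belongs (midway between the lines, 44 mm before the fence centre line); axes as the fence. It is at the left or right part of the fence.
- waiting_place: Waiting place: pencilled outline 75 x 226 mm on the bench, at the other part of the fence. Origin 44 mm before the fence centre line; the outline is centred at x = -90 mm; axes parallel to the fence. The box starts about here, front roughly to the robot, up to 0.3 rad askew, its middle 70 to 105 mm short of flush.
- king: Half-carved ebony chess king, 42 mm across its foot, 100 mm tall, upright; origin under its foot. Bystander.
- scraper: Bone-handled scraper lying along its y, 173 x 22 mm, 14 mm high; origin on the bench near its middle. Bystander.
- hammer: Small brass hammer lying along its y, 190 mm long, head 60 mm wide, 20 mm high; origin on the bench near its middle. Bystander.
- tea_glass: Empty amber tea glass on a white saucer of 92 mm, 86 mm tall; origin under the saucer. Bystander.
- pawn: Boxwood pawn, 34 mm across, 60 mm tall, beyond the fence; origin under its foot. Bystander.
- rook: Boxwood rook, 34 mm across, 58 mm tall, beyond the fence; origin under its foot. Bystander.
- pin_tin: Round steel tin of pins with a red lid, 70 mm across, 26 mm high, beyond the fence; origin under it. Bystander.
Mind the look-alikes: they are no part of the job. What is meant by the box is not pink, and is the larger of those in its own colour.

How it is judged:
At the end, for the whole second after the job is handed in: Fingers still pushing the box: it stands flat and still, centred between the white bone lines within 10 mm, back flush on the fence (2.5 mm, 0.015 rad), pressing it with 5 to 15 N; TCP at least 40 mm along the box from the latch; other objects within 20 mm of their starts and upright (contact force between box and fence between 5 and 15 N and contact force between box and the fingers above 3 N and x of box in the frame of fence between -0.0465 and -0.04 m and angle between the x axis of box and the x axis of fence, either way round below 0.015 rad and y of box in the frame of work_place between -0.01 and 0.01 m and height (world z) of box below 0.004 m and angle between box's own z axis and vertical below 0.03 rad and linear speed of box below 0.01 m/s and (y of the grasp point in the frame of box above 0.04 m or y of the grasp point in the frame of box below -0.04 m) and distance of each of king, scraper, hammer, tea_glass, pawn, rook, pin_tin from where it was at the start of the episode below 0.02 m and angle between each of king, tea_glass, pawn, rook's own z axis and vertical below 0.3 rad); the arm keeps its last pose, push and grip.
It fails at once if the box is lifted more than 6 mm or tipped (height (world z) of box above 0.006 m or angle between box's own z axis and vertical above 0.1 rad).
It fails at once if the box is rammed into the fence (over 30 N) (contact force between box and fence above 30 N).
It fails at once if the latch is touched by the robot (contact force between latch and the arm above 0.5 N or contact force between latch and the fingers above 0.5 N).
It fails at once if a bystander is pushed more than 20 mm or knocked over (distance of any of king, scraper, hammer, tea_glass, pawn, rook, pin_tin from where it was at the start of the episode above 0.02 m or angle between any of king, tea_glass, pawn, rook's own z axis and vertical above 0.3 rad).
It also fails if it takes over 69 s, if anything falls off the work surface, if the arm or the gripper's body presses on something with over 40 N, if the wrist force passes 120 N, or if a joint passes its speed limit or range.

## Working session

There is one attempt and no reset: what is moved stays moved. The work goes in short steps, Python scripts to look and compute and a tool call to move; the robot and the scene stay as the last step left them, time stands still between calls to the robot, and variables do not carry over. Pictures are saved under pics/ and viewed, at most 10 in all, crops included, and the job is handed in when it is done.

Besides the shell and the picture viewer there is one more tool, called after "Request:" by a JSON object that holds its "fn" and its "kwargs". arm_command: Moves the arm, as the interface text tells. Its arguments: {"type":"object","properties":{"plan":{"type":"array","items":{"type":"array","items":{"type":"number"}}},"newtons":{"type":"number"}},"required":["plan"]}

```bash
mkdir -p pics; python3 - <<'E'
from bench import readout, eyes
import cv2
for n in("top","scene"):
    cv2.imwrite(f"pics/{n}0.png",eyes.grab_frame(n)[:,:,::-1]); c=eyes.get_calibration(n); print(n,c)
print(readout.observe())
E
```

```text
top {'fx': 406.86460407446515, 'fy': 406.86460407446515, 'cx': 319.6803772907076, 'cy': 192.32621819519352, 'extrinsics': array([[ 1.00769610e-02, -9.87547405e-01,  1.56998657e-01,
         3.63160163e-01],
       [-9.99922475e-01, -8.80326398e-03,  8.80605814e-03,
         4.16155826e-04],
       [-7.31429924e-03, -1.57075224e-01, -9.87559555e-01,
         1.31376808e+00],
       [ 0.00000000e+00,  0.00000000e+00,  0.00000000e+00,
         1.00000000e+00]])}
scene {'fx': 435.99363570374715, 'fy': 435.99363570374715, 'cx': 319.9811382535818, 'cy': 196.17992414205216, 'extrinsics': array([[-7.47822877e-01,  4.75420820e-01, -4.63396147e-01,
         1.11003318e+00],
       [ 6.63898221e-01,  5.35847858e-01, -5.21638021e-01,
         5.99848005e-01],
       [ 3.12256929e-04, -6.97740723e-01, -7.16350323e-01,
         8.99681503e-01],
       [ 0.00000000e+00,  0.00000000e+00,  0.00000000e+00,
         1.00000000e+00]])}
{'time_s': 0.1, 'joint_pos': array([ 1.07247409,  0.41792486, -0.01032788,  1.61408515,  0.00469436,
        1.11071767, -0.05300812]), 'joint_vel': array([ 9.36615564e-04, -3.65013780e-05,  2.47588375e-03, -9.89753939e-04,
        1.76251222e-03,  7.53638893e-04, -1.90216591e-04]), 'effort': array([ 2.90527547e-03, -8.52564955e+01,  6.40405566e-01, -4.26687670e+01,
       -4.90572641e-02,  1.63609127e-02, -4.16620509e-06]), 'eef_pos': array([ 0.27555459, -0.56062719,  0.22369324]), 'tool_rot': array([-5.31885169e-04,  9.74024981e-01,  2.26439898e-01, -1.60142131e-04]), 'contact_force': array([-0.38598848, -0.54885401,  0.05455395]), 'ft_torque': array([ 0.04121038,  0.0319156 , -0.03519719]), 'grasp_force': 0.0, 'width': 0.09402420648846414}
```

View pics/top0.png

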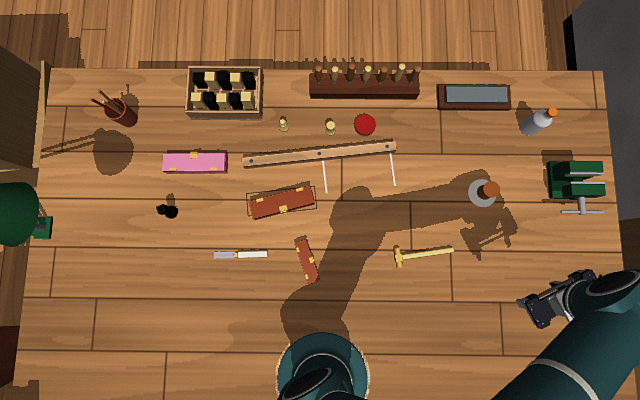

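View pics/scene0.png

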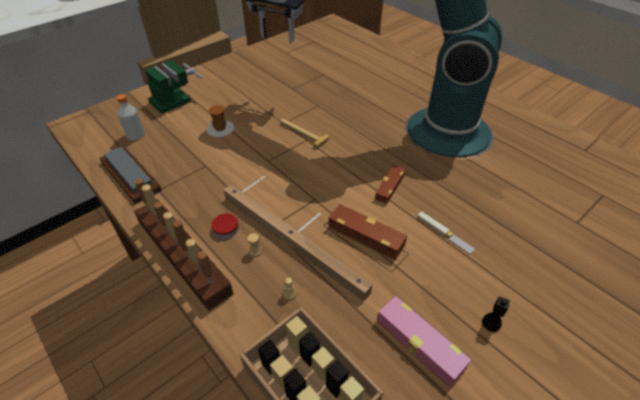

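The top view shows the box at about (282,200), the fence from (243,161) to (396,146) and the bone lines at x≈325 and 393. The small cedar box at (306,258) and the pink box are decoys. I'll enlarge the top view to measure.

```bash
cat > h.py <<'E'
import numpy as np, cv2
from bench import readout, eyes
def p2w(uv,z,n="top"):
    c=eyes.get_calibration(n);E=c["extrinsics"]
    uv=np.atleast_2d(uv)
    d=np.c_[(uv[:,0]-c["cx"])/c["fx"],(uv[:,1]-c["cy"])/c["fy"],np.ones(len(uv))]@E[:3,:3].T
    return (E[:3,3]+d*((z-E[2,3])/d[:,2])[:,None])[:,:2]
E
python3 - <<'E'
import cv2
i=cv2.imread("pics/top0.png")[130:230,235:405]
cv2.imwrite("pics/top0c.png",cv2.resize(i,None,fx=4.7,fy=4.7,interpolation=cv2.INTER_CUBIC))
E
```

```text
(no output)
```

View pics/top0c.png

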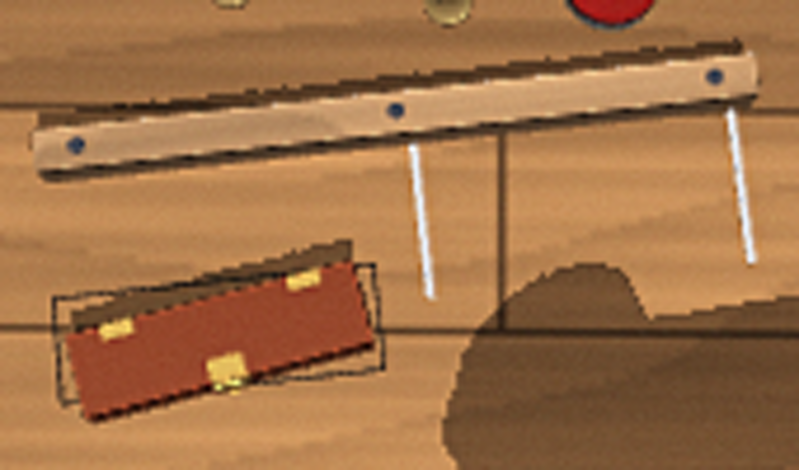

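```bash
cat >> h.py <<'E'
def crop(uv): return np.array(uv,float)/4.7+np.array([235,130])-.4
E
python3 - <<'E'
from h import *
b=p2w(crop([(66,338),(352,263),(373,343),(92,413)]),.044)
print("box",b.round(4),b.mean(0).round(4)); ax=(b[0]+b[3]-b[1]-b[2]); print("len",np.linalg.norm(ax)/2,"dep",np.linalg.norm(b[0]-b[3]),np.linalg.norm(b[1]-b[2]),"yaw",np.arctan2(-ax[0],ax[1]))
f=p2w(crop([(76,145),(396,110),(714,76)]),.04);print("fence",f.round(4));d=f[0]-f[2];yaw=np.arctan2(-d[0],d[1]);print("yaw",yaw)
e=p2w(crop([(35,130),(757,53)]),.04);print("fence end edges mid",e.round(4),np.linalg.norm(e[0]-e[1]))
l=p2w(crop([(413,145),(431,297),(731,110),(752,262)]),0);print("lines",l.round(4),np.linalg.norm(l[0]-l[1]),np.linalg.norm(l[2]-l[3]))
R=np.array([[np.cos(yaw),-np.sin(yaw)],[np.sin(yaw),np.cos(yaw)]])
for n,q in(("box",b.mean(0)),("l0",l[0]),("l1",l[1]),("r0",l[2]),("r1",l[3])): print(n,"in fence frame",((q-f[1])@R).round(4))
w=p2w(crop([(55,297),(375,265),(383,370),(63,405)]),0);print("wait",((w-f[1])@R).round(4))
for n,uv,z in(("king",(160,211),0),("scr",(213,254),.01),("scr2",(268,253),.01),("hamhead",(398,256),.02),("small",(306,258),.03)):print(n,p2w(uv,z).round(3))
E
```

```text
box [[0.5337 0.2354]
 [0.5865 0.0442]
 [0.5322 0.0294]
 [0.4834 0.2162]] [0.5339 0.1313]
len 0.1956672959981494 dep 0.05382979348480055 0.05625989447142201 yaw 0.26243660582381617
fence [[ 0.6674  0.2343]
 [ 0.6938  0.0157]
 [ 0.7196 -0.2022]]
yaw 0.11896233974565246
fence end edges mid [[ 0.6777  0.2628]
 [ 0.7361 -0.232 ]] 0.4982494979192178
lines [[ 0.679   0.004 ]
 [ 0.5707 -0.0095]
 [ 0.7061 -0.2202]
 [ 0.5973 -0.2329]] 0.10911915026732312 0.10953608974194964
box in fence frame [-0.145   0.1337]
l0 in fence frame [-0.0162 -0.0099]
l1 in fence frame [-0.1253 -0.0105]
r0 in fence frame [-0.0158 -0.2357]
r1 in fence frame [-0.1253 -0.2354]
wait [[-0.0965  0.2498]
 [-0.0985  0.0258]
 [-0.1724  0.0282]
 [-0.1724  0.2504]]
king [[0.506 0.531]]
scr [[0.369 0.349]]
scr2 [[0.374 0.174]]
hamhead [[ 0.369 -0.236]]
small [[0.36  0.052]]
```

Request:
{"fn": "arm_command", "kwargs": {"plan": [[0,0,0.6,0.3,0.8,0,0],[0,0,1.3,0.7,1.7,0,0],[0,0,2,1.1,2.7,0,0],[0,0,2.7,1.5,3.7,0,0],[0,0,3.4,1.9,4.7,0,0],[0,0,4.1,2.3,5.7,0,0],[0,0,4.8,2.7,6.7,0,0],[0,0,5.5,3.1,7.7,0,0],[0,0,6.2,3.5,8.7,0,0],[0,0,6.9,3.9,9.7,0,0],[0,0,7.6,4.3,10.7,0,0],[0,0,8.3,4.7,11.7,0,0]]}}

```text
time_s: 1.1
eef_pos: [0.4168, -0.2083, 0.2242]
tool_rot: [-0.0, 0.83, 0.558, -0.0]
contact_force: [0.1, -0.3, 0.3]
width: 0.0941
grasp_force: 0.0
```

Request:
{"fn": "arm_command", "kwargs": {"plan": [[0,0,0.7,0.4,1,0,0],[0,0,1.4,0.8,2,0,0],[0,0,2.1,1.2,3,0,0],[0,0,2.8,1.6,4,0,0],[0,0,3.5,2,5,0,0],[0,0,4.2,2.4,6,0,0],[0,0,4.9,2.8,7,0,0],[0,0,5.6,3.2,8,0,0],[0,0,6.3,3.6,9,0,0],[0,0,7,4,9.5,0,0],[0,0,7.47,4.3,9.91,0,0],[0,0,7.47,4.3,9.91,0,0]]}}

```text
time_s: 2.1
eef_pos: [0.5464, 0.0901, 0.2238]
tool_rot: [-0.001, 0.606, 0.795, 0.0]
contact_force: [-0.3, -0.9, -0.8]
width: 0.0941
grasp_force: 0.0
```

```bash
python3 - <<'E'
from h import *
from scipy.spatial.transform import Rotation as Ro
s=readout.observe();print(s["time_s"],s["eef_pos"],s["joint_pos"].round(2),s["contact_force"])
R=Ro.from_quat(s["tool_rot"],scalar_first=True).as_matrix();print(R.round(3),np.arctan2(R[1,1],R[0,1]))
cv2.imwrite("pics/w1.png",eyes.grab_frame("wrist")[:,:,::-1]);print(eyes.get_calibration("wrist"))
E
```

```text
2.1 [0.54638668 0.09012513 0.22382953] [ 0.28  0.35 -0.61  1.78  0.22  1.09 -0.14] [-0.26619611 -0.86472727 -0.82259097]
[[-0.264  0.964 -0.001]
 [ 0.964  0.264  0.001]
 [ 0.002 -0.    -1.   ]] 0.26767962546311624
{'fx': 340.1270996265757, 'fy': 340.1270996265757, 'cx': 321.37097738433533, 'cy': 201.0672772287426, 'mount': array([[-2.43084689e-04, -9.61044243e-01, -2.76394473e-01,
         7.92870271e-02],
       [ 9.99999967e-01, -2.10007567e-04, -1.49272585e-04,
         1.60521202e-04],
       [ 8.54126279e-05, -2.76394500e-01,  9.61044262e-01,
        -1.60940881e-01],
       [ 0.00000000e+00,  0.00000000e+00,  0.00000000e+00,
         1.00000000e+00]])}
```

View pics/w1.png

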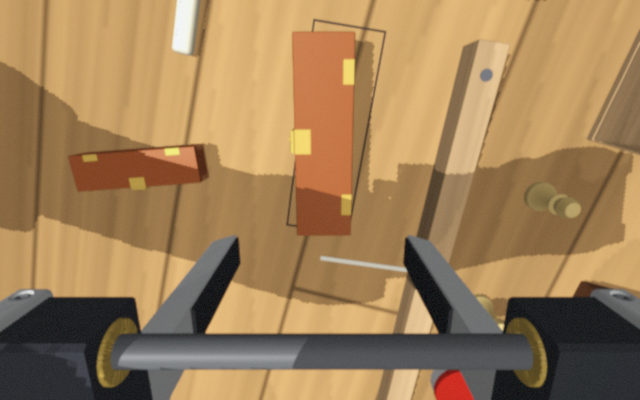

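The wrist view shows the box top at corners (293,32), (354,32), (349,234) and (297,234), with the latch at (300,142) on the robot side. The fingers straddle it. I'll refine the pose from these.

```bash
cat >> h.py <<'E'
from scipy.spatial.transform import Rotation as Ro
def w2w(uv,z,s):
    c=eyes.get_calibration("wrist");T=np.eye(4);T[:3,:3]=Ro.from_quat(s["tool_rot"],scalar_first=True).as_matrix();T[:3,3]=s["eef_pos"]
    E=T@c["mount"];uv=np.atleast_2d(uv)
    d=np.c_[(uv[:,0]-c["cx"])/c["fx"],(uv[:,1]-c["cy"])/c["fy"],np.ones(len(uv))]@E[:3,:3].T
    return (E[:3,3]+d*((z-E[2,3])/d[:,2])[:,None])[:,:2]
E
python3 - <<'E'
from h import *
s=readout.observe()
b=w2w([(293,32),(354,32),(349.5,234),(297,234)],.044,s)
print(b.round(4),b.mean(0).round(4));ax=b[0]+b[1]-b[2]-b[3];print(np.linalg.norm(ax)/2,np.arctan2(-ax[0],ax[1]),np.linalg.norm(b[0]-b[1]),np.linalg.norm(b[2]-b[3]))
print("screw",w2w((486,75),.04,s),"lineL far/near end",w2w([(321,259)],0,s))
E
```

```text
[[0.4837 0.2188]
 [0.5374 0.2333]
 [0.5892 0.0431]
 [0.5349 0.0284]] [0.5363 0.1309]
0.19715143790069467 0.26417065203949774 0.05564423341247094 0.05627325155762486
screw [[0.66966418 0.23115104]] lineL far/near end [[ 0.57277996 -0.01357958]]
```

Request:
{"fn": "arm_command", "kwargs": {"plan": [[0,0,0,0,0,-0.7,0],[0,0,0,0,0,-1.4,0],[0,0,0,0,0,-2.1,0],[0,0,0,0,0,-2.8,0],[0,0,0,0,0,-3.5,0],[0,0,0,0,0,-4.2,0],[0,0,0,0,0,-4.9,0],[0,0,0,0,0,-5.5,0],[0,0,0,0,0,-6,0],[0,0,0,0,0,-6.3,0],[0,0,0,0,0,-6.5,0],[0,0,0,0,0,-6.5,0]]}}

```text
time_s: 3.15
eef_pos: [0.5452, 0.0868, 0.0286]
tool_rot: [-0.0, 0.609, 0.793, -0.001]
contact_force: [-0.0, 0.3, -0.3]
width: 0.0939
grasp_force: 0.0
```

Request:
{"fn": "arm_command", "kwargs": {"plan": [[0,0,0,0,0,0,0.2],[0,0,0,0,0,0,0.25],[0,0,0,0,0,0,0.3],[0,0,0,0,0,0,0.35],[0,0,0,0,0,0,0.4],[0,0,0,0,0,0,0.5],[0,0,0,0,0,0,0.6],[0,0,0,0,0,0,0.6],[0,0,0,0,0,0,0.6],[0,0,0,0,0,0,0.6]], "newtons": 15}}

```text
time_s: 3.98
eef_pos: [0.5461, 0.0874, 0.0296]
tool_rot: [0.0, 0.609, 0.793, 0.0]
contact_force: [0.9, -0.2, 5.9]
width: 0.0582
grasp_force: 15.0
```

Request:
{"fn": "arm_command", "kwargs": {"plan": [[0,0,0,0,-0.1,0.02,0.6],[0,0,-0.1,0.1,-0.3,0.02,0.6],[0,0,-0.2,0.2,-0.6,0.02,0.6],[0,0,-0.3,0.3,-0.9,0.02,0.6],[0,0,-0.4,0.4,-1.2,0.02,0.6],[0,0,-0.5,0.5,-1.5,0.02,0.6],[0,0,-0.6,0.6,-1.8,0.02,0.6],[0,0,-0.7,0.7,-2.1,0.02,0.6],[0,0,-0.8,0.8,-2.4,0.02,0.6],[0,0,-0.9,0.9,-2.7,0.02,0.6],[0,0,-1,1,-2.9,0.02,0.6],[0,0,-1,1,-3,0.02,0.6]], "newtons": 25}}

```text
time_s: 4.98
eef_pos: [0.5763, -0.0039, 0.0298]
tool_rot: [0.0, 0.643, 0.766, -0.0]
contact_force: [0.5, 0.2, -3.2]
width: 0.0576
grasp_force: 25.0
```

Request:
{"fn": "arm_command", "kwargs": {"plan": [[0,0,0,0,-0.1,0,0.6],[0,0,-0.1,0.1,-0.3,0,0.6],[0,0,-0.15,0.2,-0.7,0,0.6],[0,0,-0.2,0.4,-1.1,0,0.6],[0,0,-0.3,0.6,-1.6,0,0.6],[0,0,-0.35,0.8,-2.1,0,0.6],[0,0,-0.4,1,-2.6,0,0.6],[0,0,-0.5,1.2,-3.1,0,0.6],[0,0,-0.55,1.4,-3.6,0,0.6],[0,0,-0.6,1.6,-4.1,0,0.6],[0,0,-0.63,1.7,-4.5,0,0.6],[0,0,-0.63,1.75,-4.7,0,0.6]]}}

```text
time_s: 5.98
eef_pos: [0.6286, -0.1459, 0.0297]
tool_rot: [0.0, 0.664, 0.748, -0.0]
contact_force: [0.2, 0.7, -1.1]
width: 0.058
grasp_force: 25.0
```

Request:
{"fn": "arm_command", "kwargs": {"plan": [[0,0,0,0.08,-0.2,0,0.6],[0,0,0,0.15,-0.4,0,0.6],[0,0,0,0.2,-0.5,0,0.6],[0,0,0,0.2,-0.5,0,0.6]]}}

```text
time_s: 6.32
eef_pos: [0.6343, -0.1591, 0.0298]
tool_rot: [0.0, 0.664, 0.748, -0.0]
contact_force: [-0.6, -0.9, -2.4]
width: 0.0581
grasp_force: 25.0
```

```bash
python3 - <<'E'
from h import *
print(readout.observe()["eef_pos"])
i=eyes.grab_frame("top")[:,:,::-1]
cv2.imwrite("pics/t2.png",cv2.resize(i[120:220,260:420],None,fx=5,fy=5,interpolation=cv2.INTER_CUBIC))
E
```

```text
[ 0.63433492 -0.15907605  0.02980109]
```

View pics/t2.png

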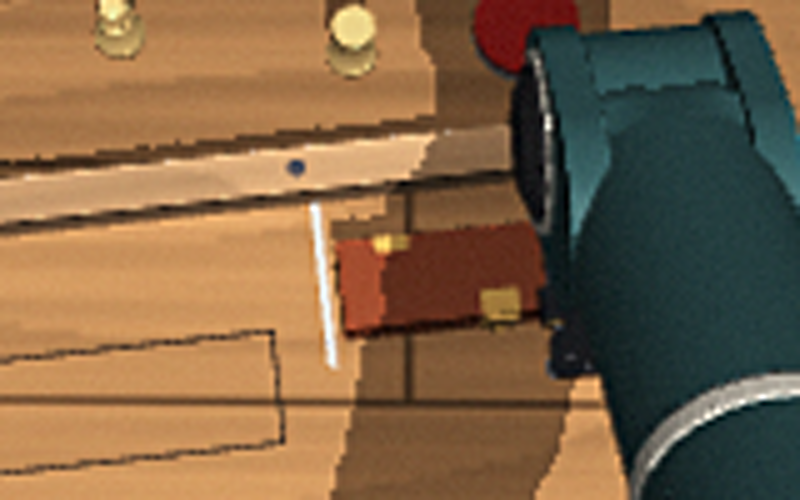

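The top view shows the box between the lines, with its left end from (333,242) to (347,333) in the crop and the left line from (316,205) to (334,366). The arm hides the right side.

```bash
python3 - <<'E'
from h import *
c=lambda u:np.array(u,float)/5+[260,120]-.4
e=p2w(c([(333,242),(347,333)]),.044); l=p2w(c([(316,205),(334,366)]),0); yaw=.119
R=np.array([[np.cos(yaw),-np.sin(yaw)],[np.sin(yaw),np.cos(yaw)]])
f=np.array([.6938,.0157])
e=(e-f)@R;l=(l-f)@R;print(e.round(4),l.round(4),"box centre y err",e[:,1].mean()-.1-(l[:,1].mean()-.1125))
# latch leaf centre
print("latch",(p2w(c((501,305)),.045)-f)@R, "tcp",(readout.observe()["eef_pos"][:2]-f)@R)
E
```

```text
[[-0.0525 -0.0179]
 [-0.112  -0.0201]] [[-0.0168 -0.0109]
 [-0.1253 -0.0107]] box centre y err 0.00433964966959112
latch [[-0.10505233 -0.1191355 ]] tcp [-0.07981085 -0.16593983]
```

Request:
{"fn": "arm_command", "kwargs": {"plan": [[0,0,0,0,-0.07,0,0.6],[0,0,0,0,-0.14,0,0.6],[0,0,0,0,-0.14,0,0.6],[0,0,0,0,-0.14,0,0.3],[0,0,0,0,-0.14,0,0.2],[0,0,0,0,-0.14,0,0.2],[0,0,0,0,-0.14,0,0.2],[0,0,0,0,-0.14,0,0.2],[0,0,0,0,-0.14,0,0.2]]}}

```text
time_s: 7.12
eef_pos: [0.6342, -0.1628, 0.0299]
tool_rot: [0.0, 0.663, 0.748, -0.0]
contact_force: [-0.1, 0.2, -0.2]
width: 0.0752
grasp_force: 0.0
```

Request:
{"fn": "arm_command", "kwargs": {"plan": [[0,0,0,0,0,0.5,0.2],[0,0,0,0,0,1.1,0.2],[0,0,0,0,0,1.8,0.2],[0,0,0,0,0,2.5,0.1],[0,0,0,0,0,3.2,0],[0,0,1,-0.2,0.1,3.8,0],[0,0,2,-0.5,0.3,4,0],[0,0,3.2,-0.8,0.5,4,0],[0,0,4.4,-1.1,0.7,4,0],[0,0,5.6,-1.4,0.9,4,0],[0,0,6.8,-1.8,1.1,4,0],[0,0,8,-2.2,1.3,4,0]]}}

```text
time_s: 8.12
eef_pos: [0.5678, -0.1235, 0.151]
tool_rot: [0.0, 0.365, 0.931, -0.0]
contact_force: [0.3, -0.2, -0.3]
width: 0.094
grasp_force: 0.0
```

Request:
{"fn": "arm_command", "kwargs": {"plan": [[0,0,1.2,0,0,0,0],[0,0,2.4,0,0,0,0],[0,0,3.6,0,0,0,0],[0,0,4.8,0,0,0,0],[0,0,6,0,0,0,0],[0,0,7.2,0,0,0,0],[0,0,8.4,0,0,0,0],[0,0,9.4,0,0,0,0],[0,0,10,0,0,0,0],[0,0,10,0,0,0,0],[0,0,10,0,0,0,0]]}}

```text
time_s: 9.03
eef_pos: [0.5682, -0.1239, 0.1505]
tool_rot: [0.0, -0.059, 0.998, -0.0]
contact_force: [0.9, -0.6, 0.5]
width: 0.0941
grasp_force: 0.0
```

```bash
python3 - <<'E'
from h import *
s=readout.observe();print(s["time_s"],s["eef_pos"],s["joint_pos"].round(2),s["contact_force"].round(1))
R=Ro.from_quat(s["tool_rot"],scalar_first=True).as_matrix();print(np.arctan2(R[1,1],R[0,1])-np.pi/2)
cv2.imwrite("pics/w3.png",eyes.grab_frame("wrist")[:,:,::-1])
E
```

```text
9.0333 [ 0.56821098 -0.12394145  0.15052   ] [ 0.81  0.57 -0.87  1.77  0.5   1.04  1.44] [ 0.9 -0.6  0.5]
0.11784615694699085
```

View pics/w3.png

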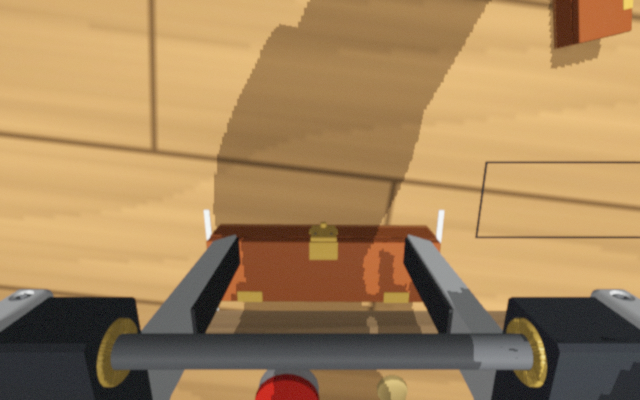

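The wrist view shows the latch (322,235) midway between the fingers. The front bottom edge spans columns 219–430 (mid 324.5) and the line ends are at 205 and 441 (mid 323), so the box is centred to about 1 mm. Next I descend and push with the fingers either side of the latch.

Request:
{"fn": "arm_command", "kwargs": {"plan": [[0,0,0,0,0,-0.5,0],[0,0,0,0,0,-1.1,0],[0,0,0,0,0,-1.8,0],[0,0,0,0,0,-2.5,0],[0,0,0,0,0,-3.1,0],[0,0,0,0,0,-3.6,0],[0,0,0,0,0,-3.9,0],[0,0,0,0,0,-4.05,0],[0,0,0,0,0,-4.05,0]]}}

```text
time_s: 9.83
eef_pos: [0.568, -0.1236, 0.0277]
tool_rot: [-0.0, -0.06, 0.998, 0.0]
contact_force: [0.0, 0.4, 0.2]
width: 0.0941
grasp_force: 0.0
```

Request:
{"fn": "arm_command", "kwargs": {"plan": [[0,0,0,0.1,0.012,0,0],[0,0,0,0.25,0.03,0,0],[0,0,0,0.4,0.048,0,0],[0,0,0,0.55,0.066,0,0],[0,0,0,0.7,0.084,0,0],[0,0,0,0.8,0.096,0,0],[0,0,0,0.9,0.108,0,0],[0,0,0,1,0.12,0,0],[0,0,0,1.1,0.131,0,0],[0,0,0,1.2,0.143,0,0],[0,0,0,1.3,0.155,0,0],[0,0,0,1.3,0.155,0,0]]}}

```text
time_s: 10.83
eef_pos: [0.6079, -0.119, 0.0283]
tool_rot: [0.0, -0.06, 0.998, 0.0]
contact_force: [-0.3, 0.3, 0.3]
width: 0.094
grasp_force: 0.0
```

Request:
{"fn": "arm_command", "kwargs": {"plan": [[0,0,0,0.05,0.006,0,0],[0,0,0,0.1,0.012,0,0],[0,0,0,0.15,0.018,0,0],[0,0,0,0.2,0.024,0,0],[0,0,0,0.25,0.03,0,0],[0,0,0,0.3,0.036,0,0],[0,0,0,0.35,0.042,0,0],[0,0,0,0.35,0.042,0,0]]}}

```text
time_s: 11.5
eef_pos: [0.6181, -0.1178, 0.0283]
tool_rot: [0.0, -0.06, 0.998, -0.0]
contact_force: [0.7, 0.1, -0.2]
width: 0.0934
grasp_force: 0.0
```

Request:
{"fn": "arm_command", "kwargs": {"plan": [[0,0,0,0.03,0.004,0,0],[0,0,0,0.06,0.007,0,0],[0,0,0,0.09,0.011,0,0],[0,0,0,0.12,0.014,0,0],[0,0,0,0.15,0.018,0,0]]}}

```text
time_s: 11.92
eef_pos: [0.6222, -0.1174, 0.0283]
tool_rot: [-0.0, -0.06, 0.998, -0.0]
contact_force: [-3.1, -0.5, 1.9]
width: 0.0939
grasp_force: 1.5
```

Request:
{"fn": "arm_command", "kwargs": {"plan": [[0,0,0,0.03,0.004,0,0],[0,0,0,0.06,0.007,0,0],[0,0,0,0.09,0.011,0,0],[0,0,0,0.09,0.011,0,0]]}}

```text
time_s: 12.25
eef_pos: [0.6251, -0.117, 0.0283]
tool_rot: [0.0, -0.06, 0.998, -0.0]
contact_force: [-1.7, 0.0, 0.4]
width: 0.0939
grasp_force: 0.5
```

Request:
{"fn": "arm_command", "kwargs": {"plan": [[0,0,0,0.02,0.002,0,0],[0,0,0,0.04,0.005,0,0],[0,0,0,0.04,0.005,0,0]]}}

```text
time_s: 12.5
eef_pos: [0.6262, -0.1169, 0.0283]
tool_rot: [0.0, -0.06, 0.998, -0.0]
contact_force: [-1.0, 0.3, 1.3]
width: 0.0941
grasp_force: 1.0
```

Request:
{"fn": "arm_command", "kwargs": {"plan": [[0,0,0,0.02,0.002,0,0],[0,0,0,0.03,0.004,0,0],[0,0,0,0.03,0.004,0,0]]}}

```text
time_s: 12.75
eef_pos: [0.627, -0.1167, 0.0283]
tool_rot: [0.0, -0.06, 0.998, -0.0]
contact_force: [-1.9, -1.1, 1.1]
width: 0.0944
grasp_force: 1.1
```

Request:
{"fn": "arm_command", "kwargs": {"plan": [[0,0,0,0.02,0.002,0,0],[0,0,0,0.04,0.005,0,0],[0,0,0,0.04,0.005,0,0]]}}

```text
time_s: 13.0
eef_pos: [0.6275, -0.1167, 0.0283]
tool_rot: [-0.001, -0.06, 0.998, -0.0]
contact_force: [-9.4, 0.5, 7.3]
width: 0.0941
grasp_force: 4.7
```

Request:
{"fn": "arm_command", "kwargs": {"plan": [[0,0,0,0.02,0.002,0,0],[0,0,0,0.03,0.004,0,0],[0,0,0,0.03,0.004,0,0]]}}

```text
time_s: 13.25
eef_pos: [0.6275, -0.1166, 0.0282]
tool_rot: [-0.002, -0.06, 0.998, -0.0]
contact_force: [-16.1, 0.9, 13.5]
width: 0.094
grasp_force: 8.1
```

Request:
{"fn": "arm_command", "kwargs": {"plan": [[0,0,0,-0.15,-0.018,0,0],[0,0,0,-0.4,-0.048,0,0],[0,0,0,-0.8,-0.095,0,0],[0,0,0,-0.8,-0.095,0,0.3],[0,0,0,-0.74,-0.59,0,0.5],[0,0,0,-0.68,-1.09,0,0.5],[0,0,0,-0.62,-1.59,0,0.5],[0,0,0,-0.56,-2.08,0,0.5],[0,0,0,-0.56,-2.08,0,0.5],[0,0,0,-0.56,-2.08,0,0.5],[0,0,0,-0.56,-2.08,0,0.5]]}}

```text
time_s: 14.17
eef_pos: [0.6124, -0.1779, 0.0284]
tool_rot: [0.0, -0.06, 0.998, 0.0]
contact_force: [-0.8, 0.2, 0.1]
width: 0.0479
grasp_force: 0.0
```

```bash
python3 - <<'E'
from h import *
s=readout.observe();print(s["eef_pos"],s["width"])
cv2.imwrite("pics/w4.png",eyes.grab_frame("wrist")[:,:,::-1])
i=eyes.grab_frame("top")[:,:,::-1]
cv2.imwrite("pics/t4.png",cv2.resize(i[120:220,260:420],None,fx=5,fy=5,interpolation=cv2.INTER_CUBIC))
E
```

```text
[ 0.61241179 -0.17785456  0.02837793] 0.04790286571886473
```

View pics/w4.png

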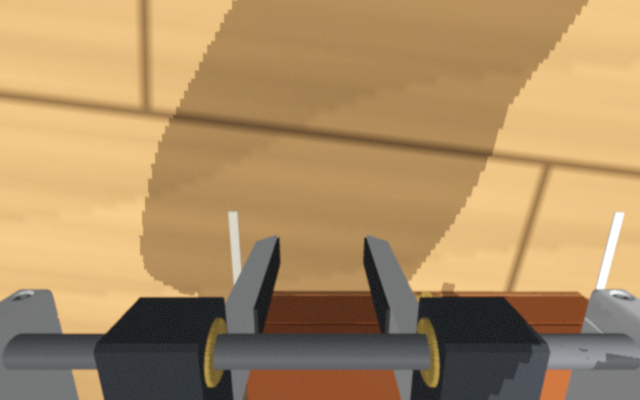

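View pics/t4.png

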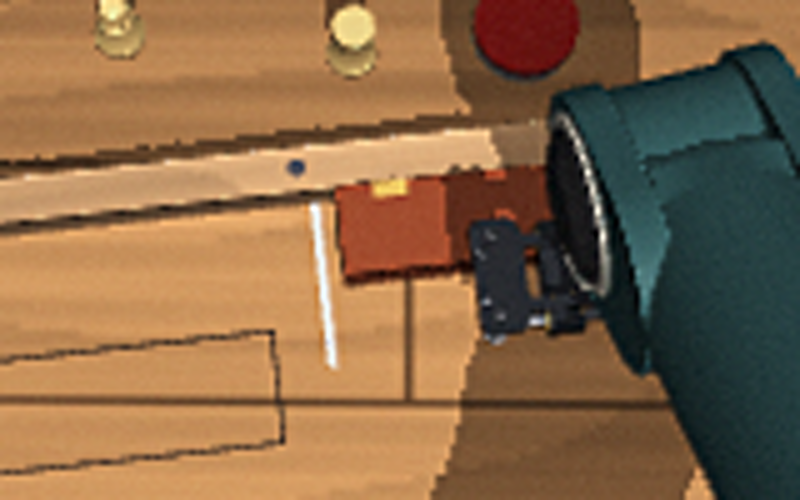

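The box is flush on the fence, with its left end from (336,187) to (346,280) in the top crop. In the wrist view the fingers are at (265,240) and (378,240), left of the latch at about (430,295).

```bash
python3 - <<'E'
from h import *
c=lambda u:np.array(u,float)/5+[260,120]-.4
e=p2w(c([(336,187),(346,280)]),.044); l=p2w(c([(316,205),(334,366)]),0); yaw=.119
R=np.array([[np.cos(yaw),-np.sin(yaw)],[np.sin(yaw),np.cos(yaw)]])
f=np.array([.6938,.0157])
e=(e-f)@R;l=(l-f)@R;print(e.round(4),l.round(4),"box centre y err",e[:,1].mean()-.1-(l[:,1].mean()-.1125))
E
```

```text
[[-0.0169 -0.0238]
 [-0.078  -0.0233]] [[-0.0168 -0.0109]
 [-0.1253 -0.0107]] box centre y err -0.00022401499635620048
```

Request:
{"fn": "arm_command", "kwargs": {"plan": [[0,0,0,0.08,0.01,0,0.5],[0,0,0,0.18,0.021,0,0.5],[0,0,0,0.28,0.033,0,0.5],[0,0,0,0.38,0.045,0,0.5],[0,0,0,0.48,0.057,0,0.5],[0,0,0,0.56,0.067,0,0.5],[0,0,0,0.62,0.074,0,0.5],[0,0,0,0.66,0.079,0,0.5],[0,0,0,0.68,0.081,0,0.5],[0,0,0,0.7,0.083,0,0.5],[0,0,0,0.7,0.083,0,0.5]]}}

```text
time_s: 15.18
eef_pos: [0.6333, -0.1764, 0.0283]
tool_rot: [0.0, -0.06, 0.998, -0.0]
contact_force: [0.3, -0.3, 0.2]
width: 0.0469
grasp_force: 0.0
```

Request:
{"fn": "arm_command", "kwargs": {"plan": [[0,0,0,0.02,0.002,0,0.5],[0,0,0,0.04,0.005,0,0.5],[0,0,0,0.05,0.006,0,0.5],[0,0,0,0.05,0.006,0,0.5]]}}

```text
time_s: 15.52
eef_pos: [0.6345, -0.1763, 0.0283]
tool_rot: [-0.0, -0.06, 0.998, -0.0]
contact_force: [-2.5, -1.0, 1.9]
width: 0.047
grasp_force: 1.7
```

Contact. I'll press in small steps, with a slight z rise to limit the downward force.

Request:
{"fn": "arm_command", "kwargs": {"plan": [[0,0,0,0.015,0.002,0.01,0.5],[0,0,0,0.03,0.004,0.02,0.5],[0,0,0,0.03,0.004,0.02,0.5],[0,0,0,0.03,0.004,0.02,0.5]]}}

```text
time_s: 15.85
eef_pos: [0.6346, -0.1763, 0.0283]
tool_rot: [-0.001, -0.06, 0.998, -0.0]
contact_force: [-7.2, -0.9, 0.7]
width: 0.0472
grasp_force: 3.6
```

Request:
{"fn": "arm_command", "kwargs": {"plan": [[0,0,0,0.01,0.001,0.007,0.5],[0,0,0,0.02,0.002,0.014,0.5],[0,0,0,0.02,0.002,0.014,0.5],[0,0,0,0.02,0.002,0.014,0.5],[0,0,0,0.02,0.002,0.014,0.5],[0,0,0,0.02,0.002,0.014,0.5]]}}

```text
time_s: 16.35
eef_pos: [0.6346, -0.1763, 0.0284]
tool_rot: [-0.002, -0.06, 0.998, 0.0]
contact_force: [-9.3, -0.1, -1.0]
width: 0.0468
grasp_force: 4.8
```

```bash
python3 - <<'E'
from h import *
s=readout.observe();i=eyes.grab_frame("top")[:,:,::-1]
for k in range(4):
    eyes.grab_frame("top");s=readout.observe();print(s["contact_force"].round(1),s["eef_pos"].round(4),s["grasp_force"])
cv2.imwrite("pics/t5.png",i)
E
```

```text
[-9.6 -0.5 -1.2] [ 0.6346 -0.1763  0.0284] 4.8153643403202295
[-9.7 -0.5 -0.3] [ 0.6346 -0.1763  0.0285] 4.815128445625305
[-9.9 -0.7 -0.9] [ 0.6346 -0.1763  0.0284] 4.813999766483903
[-9.8 -1.2 -1.1] [ 0.6346 -0.1763  0.0284] 4.813942015171051
```

View pics/t5.png

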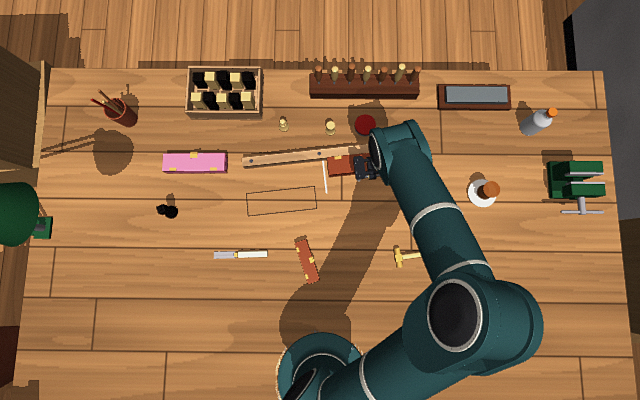

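The box is seated between the lines with the bystanders in place. The tool pushes a steady 9.8 N, so the fence feels about 8 to 10 N.

```bash
python3 -c "
from bench import bot
print(bot.hand_in())"
```

```text
the job is handed in; nothing more can be done
None
```

I handed the job in with the box flush on the fence and centred between the bone lines to about 1 mm by camera; the fingers were about 60 mm from the latch, still pushing at about 9.8 N, and no verdict came back.

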